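# Slide the trivet up to the griddle

### The arm

A 7-joint arm with a two-finger parallel gripper is mounted at the origin on the work surface. World frame = base frame: x ahead of the robot, y to its left, z up, the work surface at z = 0. Lengths are in m, angles in degrees, forces in N, time in s.
With the tool pointing down it reaches from about 0.425 to 0.875 m from the base axis. Payload 4.7 kg.
Tool frame: the origin (TCP) lies at the centre of the arm's flange, where the gripper is bolted on; the fingertips stand 182 mm ahead of it and the grasp point (between the pads) lies 164 mm ahead of it; z points along the fingers, y is the line along which they close (so a half turn about z gives the same grasp; the last joint's range is limited). The gripper opens to 87 mm and grips with 3 to 60 N. Pads are 19 mm wide; open, the fingers measure 117 mm over their backs; the gripper's body (75 mm by 190 mm) begins 51 mm behind the grasp point.
Start: joints at [-66.343, 18.392, -4.016, 83.108, 1.295, 78.541, -3.26], TCP at [0.252, 0.599, 0.405] pointing down, gripper open.
Joint ranges: [-163.93, 163.93], [-17.29, 119.83], [-79.2, 71.16], [3.27, 140.29], [-89.18, 269.18], [5.43, 117.66], [-154.24, 154.24]. Speed limits (degrees/s): [147.25, 147.25, 180, 180, 180, 180, 180].

### API

Orientations are given as [roll, pitch, yaw] about the fixed x, y, z axes, in that order (R = Rz(yaw) Ry(pitch) Rx(roll)).
In Python, from cell import env gives the robot as it stands. The module is installed in compiled form; this text tells all that it offers.
- The arm moves only by the tool step_arm, never from a script. Its argument "steps" is one flat list of numbers, 5 for each row, row after row: the opening, from 0 (shut) to 1 (fully open), then the shift along the tool's x, y, z in mm, then the turn about the tool's z in degrees. In form: [grip, dx, dy, dz, roll, grip, dx, dy, dz, roll, ...]. A call has 1 to 12 rows; each row shifts and turns the commanded pose from where the row before left it, along the tool's axes as they then stand; what a row does not reach is not made up. A row lasts 1/8 s, in which the tool goes at most 62.5 mm and 10.7 degrees, less where a joint would pass 70% of its speed; a pose out of reach is approached as far as the arm can. A call with a gripper value outside its range is refused whole. The fingers move at their own pace and stop on an object; "grip_force" is the grip in N (left out, the last holds). Time passes only in rows, so rows that do not move let the fingers close. It gives the time, the measured TCP pose, the force, the opening and the grip force at its end, in the units of the state.
- env.get_obs(): the state, without advancing time (a new reading comes with each control period).
- env.read_camera(name): name is "scene" or "top"; returns a dict with "image" (400x640x3 uint8, red, green, blue), "camera_matrix" (3x3 intrinsics, pixels), "R" (3x3) and "t" (3): a world point X has camera coordinates R X + t. Camera axes: x right, y down, z forward; pixel columns grow to the right and rows downward; lengths in m; the calibration is good to about 2 mm. A picture is of the moment at which its call begins. There is no depth.
- env.sign_off(): hands the job in; it is judged then, once.
The state is a dict: "time_s": time; "qpos": joint angles; "joint_velocities": joint speeds; "effort": joint torques, N m; "tool_pos": TCP position; "tool_rot": TCP orientation; "force": force on the tool from outside, world axes, zero at the start; "wrist_torque": the same for the moment, N m; "grip_width": finger opening in m; "grasp_force": force on a finger pad.
Only numpy, scipy, OpenCV 4.12 (cv2) and the standard library are available. Lean on these libraries where they do the work, as an engineer would, in place of code of your own. Each camera call takes 0.05 s, during which the arm holds its last target. There are 200 camera calls.

### The job

Push the wooden trivet along the counter, with the lidded sugar bowl riding on it, until its side lies flat against the right-hand side of the electric griddle (as seen from the robot) and its front edge (towards the robot) is in line with the griddle's front edge. Only push the trivet, never lift it; do not touch the bowl or its lid, which must stay standing on the trivet, and leave everything else where it is.

Things in the scene. Friction and masses are not known exactly. Their poses are not given: they have to be found in the camera images.
- trivet: Square wooden trivet, 180 x 180 mm, 20 mm thick, loose on the counter: brown board with six light slats running along its x; 0.35 to 0.65 kg, plus 0.3 kg of bowl and lid. Origin at the centre of its underside; x and y parallel to its edges, x roughly away from the robot. Its front edge is the -x one; its +y edge goes against the griddle.
- griddle: Electric griddle, fixed, left of the trivet: steel skirt 300 mm deep (x) x 460 mm wide (y), upright faces 6 to 56 mm above the counter, black plate and rim to 68 mm. Origin at the centre of its underside, at counter height; x away from the robot, y left. Front face at x = -150 mm, right flank at y = -230 mm. A black dial sticks out 20 mm from the front at y = +130 mm.
- griddle_corner (a point): Where the griddle's front face and right flank meet, at counter height; axes as the griddle's. The trivet belongs with its front left corner here, that is with its centre at x = +90, y = -90 mm from this point.
- sugar_bowl: White ceramic sugar bowl, 72 mm across, 50 mm high, standing loose near the middle of the trivet (up to 10 mm off centre). Origin at the centre of its underside. With lid its top is 95 mm above the counter.
- bowl_lid: Blue ceramic lid with a knob, 72 mm across, resting loose in the bowl's mouth. Origin at the centre of its seat, on the bowl's rim, 50 mm above the bowl's origin; the knob's top is 25 mm above that.
- pancake_ring: Stainless steel pancake ring, 90 mm across, 25 mm high, loose on the griddle plate. Origin at the centre of its underside. Leave alone.
- turner: Yellow turner, 260 mm long, lying loose on the counter in front of the griddle, roughly parallel to its front. Origin near its middle. Leave alone.
- jar: Empty glass spice jar with steel cap, 48 mm across, 90 mm high, standing loose on the counter to the right and far side of the trivet. Origin at the centre of its underside. Leave alone.
- small_ring: Small stainless steel ring, 70 mm across, 25 mm high, lying loose on the counter in front of the griddle. Origin at the centre of its underside. Leave alone.
- spice_knob (a point): Knob of the pulled-out drawer of the wooden spice unit (fixed box 220 x 220 mm, 120 mm high, at the right), which holds glass jars. The drawer slides towards the robot. Leave alone.
There are look-alikes about, which are no part of the job. What is shaped like the sugar_bowl but pink is not meant.

How it is judged (in metres and radians):
At the end, for the whole second after the job is handed in: The trivet lies flat on the counter, its left side against the griddle's right flank (within 5 mm, turned less than 0.05 rad from it), its front edge within 12 mm of the line of the griddle's front edge, at rest; the sugar bowl stands on it within 50 mm of its centre, lid seated (y of trivet in the frame of griddle_corner between -0.095 and -0.085 m and x of trivet in the frame of griddle_corner between 0.078 and 0.102 m and angle between the x axis of trivet and the x axis of griddle, either way round below 0.05 rad and height (world z) of trivet below 0.004 m and angle between trivet's own z axis and vertical below 0.03 rad and horizontal distance between sugar_bowl and trivet below 0.05 m and angle between sugar_bowl's own z axis and vertical below 0.1 rad and z of sugar_bowl in the frame of trivet between 0.015 and 0.025 m and horizontal distance between bowl_lid and sugar_bowl below 0.006 m and z of bowl_lid in the frame of sugar_bowl between 0.046 and 0.054 m and linear speed of each of trivet, sugar_bowl below 0.01 m/s); the robot touches nothing.
It fails at once if the trivet is lifted or tipped (height (world z) of trivet above 0.008 m or angle between trivet's own z axis and vertical above 0.1 rad).
It fails at once if the robot touches the sugar bowl or its lid (contact force between any of the fingers, the arm and sugar_bowl above 0.5 N or contact force between any of the fingers, the arm and bowl_lid above 0.5 N).
It fails at once if the sugar bowl tips or slides off (angle between sugar_bowl's own z axis and vertical above 0.35 rad or horizontal distance between sugar_bowl and trivet above 0.08 m).
It fails at once if a bystander is disturbed (distance of any of pancake_ring, turner, jar, small_ring, spice_knob from where it was at the start of the episode above 0.02 m).
It also fails if it takes over 51 s, if anything falls off the work surface, if the arm or the gripper's body presses on something with over 40 N, if the wrist force passes 120 N, or if a joint passes its speed limit or range.

## Working session

There is one attempt and no reset: what is moved stays moved. The work goes in short steps, Python scripts to look and compute and a tool call to move; the robot and the scene stay as the last step left them, time stands still between calls to the robot, and variables do not carry over. Pictures are saved under pics/ and viewed, at most 10 in all, crops included, and the job is handed in when it is done.

Besides the shell and the picture viewer there is one more tool, called after "Request:" by a JSON object that holds its "method" and its "body". step_arm: Moves the arm, as the interface text tells. Its arguments: {"type":"object","properties":{"steps":{"type":"array","items":{"type":"number"}},"grip_force":{"type":"number"}},"required":["steps"]}

```bash
mkdir -p pics
cat > h.py <<'E'
import numpy as np, cv2
from cell import env
def cam(n):
    c=env.read_camera(n); return c['image'],np.array(c['camera_matrix']),np.array(c['R']),np.array(c['t'])
def ray(c,uv,z):
    _,K,R,t=c; d=R.T@np.linalg.inv(K)@np.array([uv[0],uv[1],1.]); o=-R.T@t
    return o+d*(z-o[2])/d[2]
def proj(c,X):
    _,K,R,t=c; p=K@(R@np.array(X)+t); return p[:2]/p[2]
def save(n,im): cv2.imwrite('pics/'+n,im[:,:,::-1])
E
python3 - <<'E'
from h import *
for n in('scene','top'):
    c=cam(n); save(n+'0.png',c[0]); print(n,c[1].tolist(),(-c[2].T@c[3]).round(3),c[2].round(2).tolist())
o=env.get_obs(); print(o)
E
```

```text
scene [[409.8898270903056, 0.0, 327.5538416721235], [0.0, 409.8898270903056, 199.13436791585767], [0.0, 0.0, 1.0]] [1.109 0.846 0.827] [[-0.84, 0.54, -0.01], [0.33, 0.49, -0.81], [-0.43, -0.68, -0.59]]
top [[400.80642906777547, 0.0, 317.8141652922281], [0.0, 400.80642906777547, 198.5866719777096], [0.0, 0.0, 1.0]] [ 0.414 -0.033  1.056] [[0.03, -1.0, -0.01], [-0.99, -0.03, -0.13], [0.13, 0.01, -0.99]]
{'time_s': 0.1, 'qpos': array([-66.34140173,  18.43583892,  -4.01320351,  83.16922997,
         1.29401848,  78.54150201,  -3.25853638]), 'joint_velocities': array([ 0.04948499, -0.02713483,  0.03033132, -0.07659836,  0.08533317,
        0.0575212 ,  0.04066698]), 'effort': array([ 4.88070964e-04, -4.92569661e+01, -4.05396894e-01, -3.13401890e+01,
       -6.42391155e-02,  3.94225633e-02,  6.18197760e-05]), 'tool_pos': array([0.25239071, 0.59879398, 0.4037471 ]), 'tool_rot': array([-1.79898599e+02,  5.32612591e-03,  1.57150089e+02]), 'force': array([ 0.26869962,  0.34473479, -0.38523144]), 'wrist_torque': array([ 0.00325109, -0.03171673, -0.03979099]), 'grasp_force': 0.0, 'grip_width': 0.0869363797266588}
```

View pics/scene0.png

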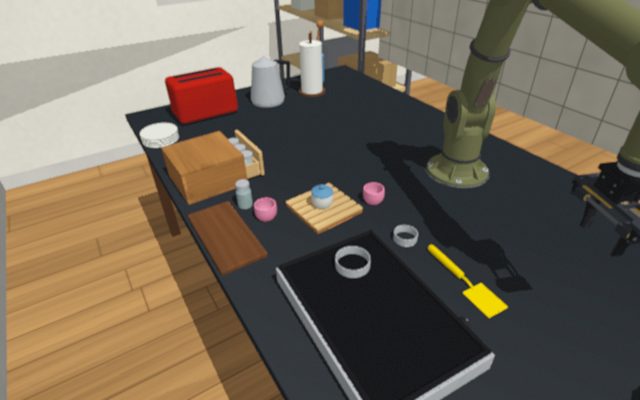

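View pics/top0.png

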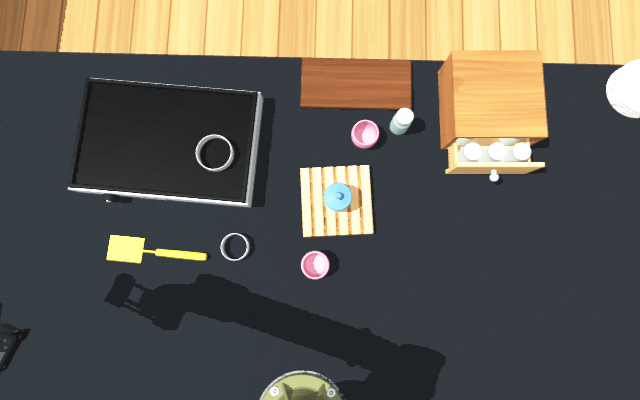

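The bowl's look-alikes are two pink bowls, at top (365,134) and (315,265). The blue-lidded white bowl is at top (338,197), standing on the slatted trivet at (337,201). The brown board at (356,83) could pass for the trivet but has no slats. The griddle's front right corner is near top (250,205).

```bash
cat > m.py <<'E'
from h import *
def trivet(c):
    hsv=cv2.cvtColor(c[0],cv2.COLOR_RGB2HSV)
    m=cv2.inRange(hsv,(8,40,90),(30,200,255)); m[:155]=0; m[300:]=0; m[:,:215]=0; m[:,435:]=0
    m=cv2.morphologyEx(m,cv2.MORPH_CLOSE,np.ones((7,7)))
    k=max(cv2.findContours(m,0,2)[0],key=cv2.contourArea)
    P=np.array([ray(c,p[0],.02)[:2] for p in cv2.convexHull(k)]).astype(np.float32)
    (x,y),s,a=cv2.minAreaRect((P*1000)); a=(a+45)%90-45
    return np.array([x,y]),s,a
def blob(c,lo,hi,z,box):
    hsv=cv2.cvtColor(c[0],cv2.COLOR_RGB2HSV); m=cv2.inRange(hsv,lo,hi); x0,x1,y0,y1=box
    w=np.zeros_like(m); w[y0:y1,x0:x1]=m[y0:y1,x0:x1]
    k=max(cv2.findContours(w,0,2)[0],key=cv2.contourArea); (u,v),r=cv2.minEnclosingCircle(k)
    return (u,v,r),ray(c,(u,v),z).round(4)
E
python3 - <<'E'
from m import *
c=cam('top'); print('trivet',trivet(c))
print('lid',blob(c,(95,80,60),(115,255,255),.075,(300,380,160,240)))
print('pinkF',blob(c,(150,40,60),(178,255,255),.05,(290,340,245,290)))
print('pinkB',blob(c,(150,40,60),(178,255,255),.05,(340,390,110,155)))
print('jarcap',ray(c,(403,116),.09),'jarbase',ray(c,(399,131),.0),'knob',ray(c,(494,177),.06))
print('ring R edge',ray(c,(250,247),.0),'ring c',ray(c,(235,247),.02))
a=cv2.resize(c[0][80:220,225:385],None,fx=5,fy=4,interpolation=cv2.INTER_CUBIC)
s=cam('scene'); b=cv2.resize(s[0][170:320,250:450],None,fx=4,fy=4,interpolation=cv2.INTER_CUBIC)
save('ct.png',a); save('cs.png',b)
E
```

```text
trivet (array([545.8145752 , -71.07660675]), (183.83677673339844, 183.90110778808594), 4.410177230834961)
lid ((337.77825927734375, 196.29420471191406, 13.820778846740723), array([ 0.5486, -0.0733,  0.075 ]))
pinkF ((314.82769775390625, 264.69207763671875, 14.95727825164795), array([ 0.3796, -0.0213,  0.05  ]))
pinkB ((364.68182373046875, 133.68182373046875, 15.070324897766113), array([ 0.7172, -0.1402,  0.05  ]))
jarcap [ 0.75305949 -0.23085079  0.09      ] jarbase [ 7.42201355e-01 -2.38465191e-01  2.22044605e-16] knob [ 0.61047559 -0.4657666   0.06      ]
ring R edge [0.41872026 0.15028715 0.        ] ring c [0.41754408 0.18535466 0.02      ]
```

View pics/ct.png

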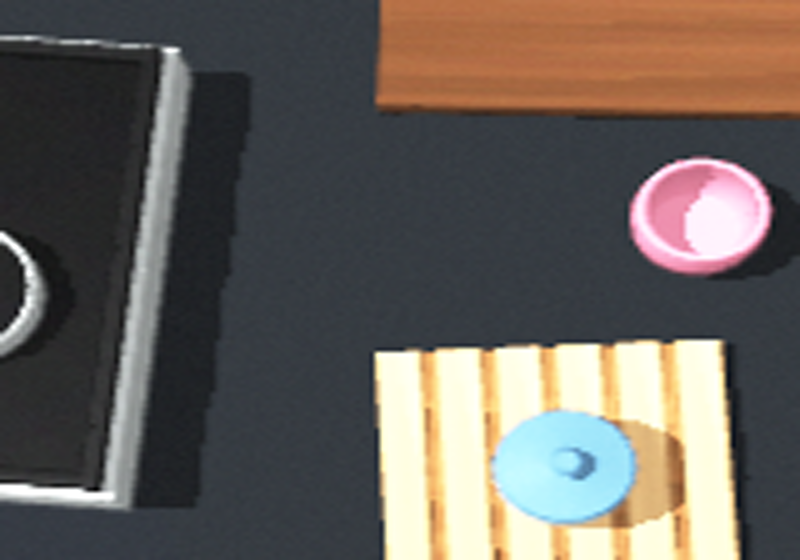

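Run:
```python
from m import *
c=cam('top'); g=cv2.cvtColor(c[0],cv2.COLOR_RGB2GRAY).astype(float)
fl=[]
for v in range(105,200):
    r=g[v,240:285]; d=np.diff(r); i=int(np.argmin(d)); 
    w=-d[max(i-1,0):i+2]; fl.append((240+np.dot(range(max(i-1,0),i+2),w)/w.sum()+.5,v))
fr=[]
for u in range(120,245):
    d=np.diff(g[185:216,u]); i=int(np.argmin(d)); w=-d[i-1:i+2]; fr.append((u,185+np.dot(range(i-1,i+2),w)/w.sum()+.5))
def line(px,z):
    P=np.array([ray(c,p,z)[:2] for p in px]).astype(np.float32)
    vx,vy,x,y=cv2.fitLine(P,cv2.DIST_HUBER,0,.001,.001).ravel(); n=np.array([-vy,vx]);r=(P-[x,y])@n
    return np.array([x,y]),np.array([vx,vy]),np.abs(r).mean()
p1,d1,r1=line(fl,.006); p2,d2,r2=line(fr,.006)
s=np.linalg.solve(np.c_[d1,-d2],p2-p1); C=p1+s[0]*d1
print('corner',C,'flank yaw',np.degrees(np.arctan(d1[1]/d1[0])),'front yaw',np.degrees(np.arctan(-d2[0]/d2[1])),r1,r2)
# flank length check
P=ray(c,(263,100),.006); print(P, proj(c,[*C,.006]))
for z in(.056,.068):
  print(z, ray(c,(257,92),z), ray(c,(248,203),z))
```

```text
corner [0.52398026 0.15273143] flank yaw -3.502356 front yaw -3.4694262 0.00020442608 0.0010236617
[0.81780911 0.13368948 0.006     ] [250.67833246 206.75447882]
0.056 [0.81987969 0.1423875  0.056     ] [0.52803681 0.15108146 0.056     ]
0.068 [0.8150067  0.14027876 0.068     ] [0.52666727 0.14886835 0.068     ]
```

View pics/cs.png

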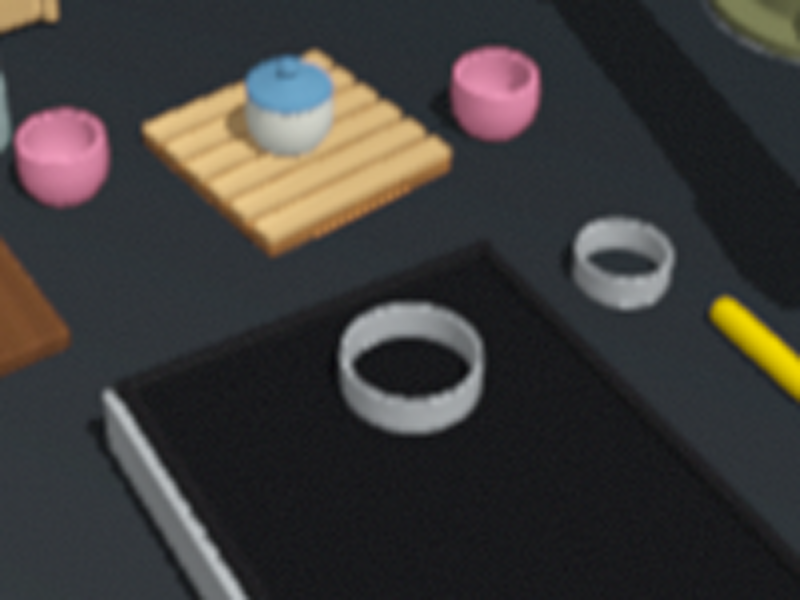

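Request:
{"method": "step_arm", "body": {"steps": [1,0,0,0,10.4,1,0,0,0,10.4,1,0,0,0,10.4,1,0,0,0,10.4,1,0,0,0,10.5,1,0,0,0,10.5]}}

```text
time_s: 1.0
tool_pos: [0.2524, 0.599, 0.4046]
tool_rot: [-180.0, 0.0, 94.2]
force: [0.7, 0.7, -0.0]
grip_width: 0.0871
grasp_force: 0.0
```

Request:
{"method": "step_arm", "body": {"steps": [1,-40,30,0,0,1,-40,30,0,0,1,-40,30,0,0,1,-40,30,0,0,1,-40,30,0,0,1,-40,30,0,0,1,-40,30,0,0,1,-40,30,0,0,1,-40,30,0,0,1,0,0,0,0]}}

```text
time_s: 2.25
tool_pos: [0.553, 0.2563, 0.4048]
tool_rot: [179.9, 0.2, 94.0]
force: [-0.2, -0.4, 0.3]
grip_width: 0.0869
grasp_force: 0.0
```

Request:
{"method": "step_arm", "body": {"steps": [1,-50.5,-4.3,0,0,1,-50.5,-4.3,0,0,1,-50.5,-4.3,0,0,1,-50.5,-4.3,0,0,1,-50.5,-4.3,0,0,1,-50.5,-4.3,0,0,1,-50.5,-4.3,0,0,1,-50.5,-4.3,0,0,1,-50.5,-4.3,0,0,1,0,0,0,0,1,0,0,0,0]}}

```text
time_s: 3.62
tool_pos: [0.548, -0.1932, 0.4045]
tool_rot: [-180.0, -0.1, 94.6]
force: [0.1, 1.0, 0.3]
grip_width: 0.087
grasp_force: 0.0
```

Request:
{"method": "step_arm", "body": {"steps": [1,-10,0,30,0,1,0,0,40,0,1,0,0,40,0,1,0,0,30,0,1,0,0,0,0,1,0,0,0,0]}}

```text
time_s: 4.38
tool_pos: [0.5493, -0.2035, 0.266]
tool_rot: [179.9, -0.0, 94.7]
force: [0.5, -0.2, -0.3]
grip_width: 0.0873
grasp_force: 0.0
```

Run:
```python
from m import *
a=cam('top')[0][100:300,250:450]; b=cam('scene')[0][120:270,180:400]
save('pre.png',np.hstack([cv2.resize(a,(400,400)),cv2.resize(b,(400,400))]))
print(env.get_obs()['tool_pos'])
```

```text
[ 0.54932984 -0.20418896  0.26657009]
```

View pics/pre.png

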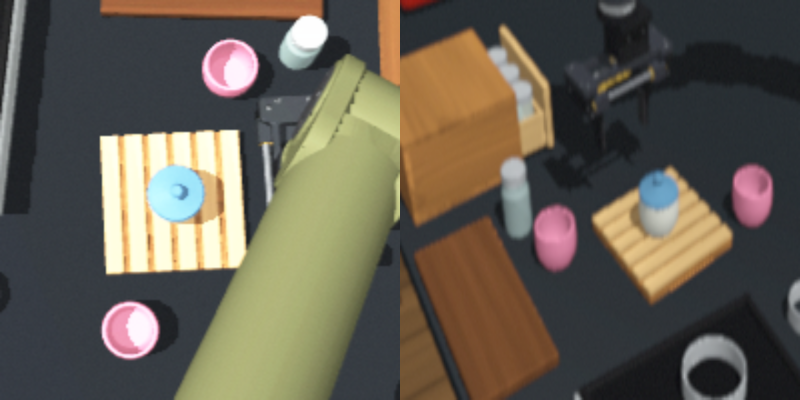

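Request:
{"method": "step_arm", "body": {"steps": [1,0,0,25,0,1,0,0,25,0,1,0,0,20,0,1,0,0,5,0,1,0,0,0,0,1,5,0,0,0,1,6,0,0,0,1,6,0,0,0,1,5,0,0,0,1,3,0,0,0,1,0,0,0,0]}}

```text
time_s: 5.85
tool_pos: [0.5465, -0.1793, 0.1898]
tool_rot: [180.0, -0.0, 94.6]
force: [-0.6, 0.4, -0.2]
grip_width: 0.0869
grasp_force: 0.0
```

Request:
{"method": "step_arm", "body": {"steps": [1,2,0,0,0,1,2,0,0,0,1,2,0,0,0,1,2,0,0,0,1,2,0,0,0]}}

```text
time_s: 6.48
tool_pos: [0.5455, -0.1706, 0.1898]
tool_rot: [180.0, 0.1, 94.5]
force: [0.4, -3.8, -1.1]
grip_width: 0.0869
grasp_force: 2.1
```

Request:
{"method": "step_arm", "body": {"steps": [1,3,0.8,0,0.2,1,4.5,1.3,0,0.35,1,4.5,1.3,0,0.35,1,4.5,1.3,0,0.35,1,4.5,1.3,0,0.35,1,4.5,1.3,0,0.35,1,4.5,1.3,0,0.35,1,4.5,1.3,0,0.35,1,4.5,1.3,0,0.35,1,4.5,1.3,0,0.35,1,4.5,1.3,0,0.35,1,2,0.6,0,0.1]}}

```text
time_s: 7.98
tool_pos: [0.5574, -0.1186, 0.1897]
tool_rot: [-179.9, -0.0, 90.8]
force: [-1.8, -6.3, 0.4]
grip_width: 0.0871
grasp_force: 2.5
```

Run:
```python
from m import *
c=cam('top'); print('trivet',trivet(c)); print('lid',blob(c,(95,80,60),(115,255,255),.075,(240,380,130,240)))
o=env.get_obs(); print(o['tool_pos'],o['tool_rot'],o['force'])
save('mid.png',np.hstack([cv2.resize(c[0][100:300,200:400],(400,400)),cv2.resize(cam('scene')[0][150:300,250:450],(400,400))]))
```

```text
trivet (array([562.722229  ,  -3.73842621]), (183.2737579345703, 159.54544067382812), 0.901324450969696)
lid ((315.7729797363281, 188.7053985595703, 13.819707870483398), array([ 0.5661, -0.0185,  0.075 ]))
[ 0.55746962 -0.11838786  0.18965601] [-1.79948108e+02 -1.82608737e-02  9.07897583e+01] [-1.72655094 -4.4018685   1.08857066]
```

View pics/mid.png

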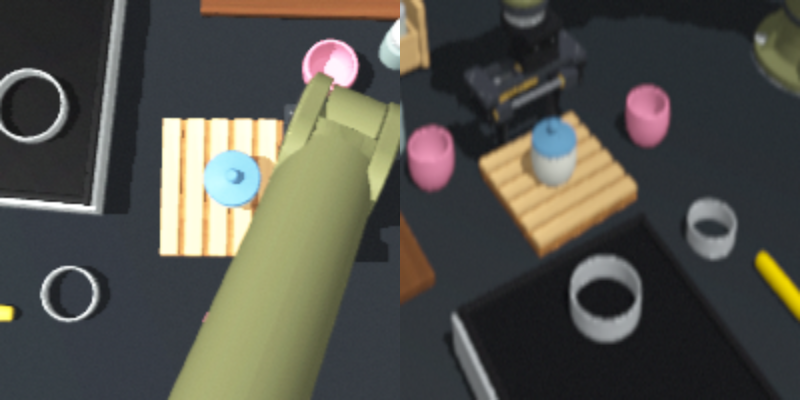

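Request:
{"method": "step_arm", "body": {"steps": [1,3,1.4,0,0.3,1,4.8,2.3,0,0.4,1,4.8,2.3,0,0.4,1,4.8,2.3,0,0.4,1,4.8,2.3,0,0.4,1,4.8,2.3,0,0.4,1,4.8,2.3,0,0.4,1,4.8,2.3,0,0.4,1,4.8,2.3,0,0.4,1,4.8,2.3,0,0.4,1,4.8,2.3,0,0.4,1,3,1.4,0,0.2]}}

```text
time_s: 9.57
tool_pos: [0.584, -0.0658, 0.1896]
tool_rot: [-179.9, 0.0, 86.3]
force: [-3.5, -5.1, 1.7]
grip_width: 0.0871
grasp_force: 2.7
```

Run:
```python
from m import *
c=cam('top'); print('trivet',trivet(c)); print('lid',blob(c,(95,80,60),(115,255,255),.075,(240,380,130,240)))
o=env.get_obs(); print(o['tool_pos'],o['tool_rot'],o['force'])
```

```text
trivet (array([583.02600098,  78.58089447]), (101.33422088623047, 156.09410095214844), -2.6926422119140625)
lid ((296.452392578125, 172.3095245361328, 10.319539070129395), array([0.6061, 0.0308, 0.075 ]))
[ 0.58421281 -0.06534401  0.189587  ] [-1.79876323e+02  1.94072379e-04  8.62768217e+01] [-1.95982484 -3.91221287  2.24223272]
```

```bash
sed -i 's/m\[:155\]=0/m[:116]=0/' m.py
python3 - <<'E'
from m import *
c=cam('top'); hsv=cv2.cvtColor(c[0],cv2.COLOR_RGB2HSV)
m=cv2.inRange(hsv,(8,40,90),(30,200,255)); m[:116]=0; m[300:]=0; m[:,:215]=0; m[:,435:]=0
m=cv2.morphologyEx(m,cv2.MORPH_CLOSE,np.ones((7,7)))
k=max(cv2.findContours(m,0,2)[0],key=cv2.contourArea)
H=np.array([ray(c,p[0],.02)[:2] for p in cv2.approxPolyDP(k,3,True)]); 
C=np.array([.524,.1527]); a=np.radians(-3.5); R=np.array([[np.cos(a),-np.sin(a)],[np.sin(a),np.cos(a)]])
print('poly in corner frame mm',((H-C)@R*1000).round(0).tolist()); print(trivet(c))
save('mid2.png',np.hstack([cv2.resize(c[0][90:290,200:400],(400,400)),cv2.resize(cam('scene')[0][150:300,250:450],(400,400))]))
E
```

```text
poly in corner frame mm [[169.0, -22.0], [-11.0, -20.0], [-12.0, -101.0], [51.0, -121.0], [49.0, -106.0], [13.0, -107.0], [8.0, -89.0], [73.0, -74.0], [-9.0, -75.0], [-11.0, -54.0], [166.0, -49.0], [170.0, -64.0]]
(array([597.3270874 ,  78.22169495]), (101.95606231689453, 183.91798400878906), -2.6882858276367188)
```

View pics/mid2.png

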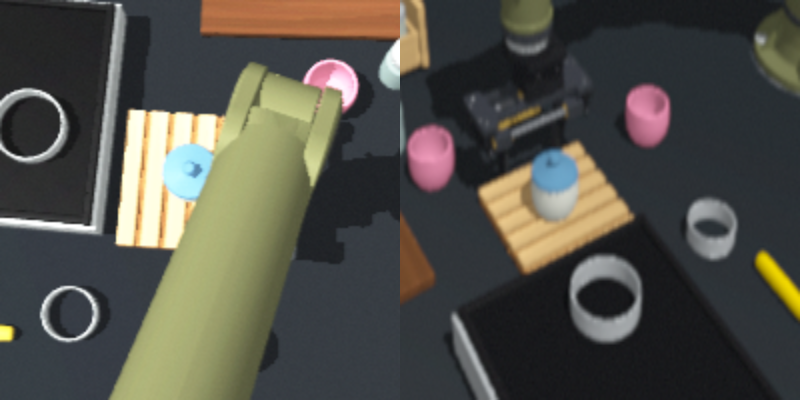

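Request:
{"method": "step_arm", "body": {"steps": [1,3,1.5,0,0,1,4,2.2,0,0,1,4,2.2,0,0,1,4,2.2,0,0,1,3,1.7,0,0,1,2,1,0,0]}}

```text
time_s: 10.48
tool_pos: [0.5961, -0.0467, 0.1895]
tool_rot: [-179.9, 0.0, 86.3]
force: [-3.8, -5.4, 1.7]
grip_width: 0.0869
grasp_force: 2.8
```

Request:
{"method": "step_arm", "body": {"steps": [1,1,0,0,0,1,1,0,0,0,1,1,0,0,0]}}

```text
time_s: 10.85
tool_pos: [0.596, -0.0452, 0.1896]
tool_rot: [-179.9, 0.2, 86.2]
force: [-3.4, -8.6, 1.9]
grip_width: 0.0868
grasp_force: 4.2
```

```bash
cat > e.py <<'E'
from m import *
C=np.array([.524,.1527]); a=np.radians(-3.5); R=np.array([[np.cos(a),-np.sin(a)],[np.sin(a),np.cos(a)]])
def rep(c):
    hsv=cv2.cvtColor(c[0],cv2.COLOR_RGB2HSV)
    m=cv2.inRange(hsv,(8,40,90),(30,200,255)); m[:116]=0; m[300:]=0; m[:,:215]=0; m[:,435:]=0
    k=max(cv2.findContours(cv2.morphologyEx(m,cv2.MORPH_CLOSE,np.ones((7,7))),0,2)[0],key=cv2.contourArea)
    H=(np.array([ray(c,p[0],.02)[:2] for p in cv2.approxPolyDP(k,2,True)])-C)@R*1000
    t=trivet(c); print('poly',H.round(0).tolist()); print(t,((t[0]/1000-C)@R*1000).round(1))
    L=(blob(c,(95,80,60),(115,255,255),.075,(230,380,120,240))[1][:2]-C)@R*1000; print('lid',L.round(0))
    print(env.get_obs()['force'])
E
python3 -c "
from e import *
c=cam('top');rep(c)"
```

```text
poly [[181.0, -2.0], [0.0, -1.0], [-2.0, -66.0], [61.0, -89.0], [57.0, -68.0], [85.0, -55.0], [5.0, -55.0], [3.0, -34.0], [178.0, -32.0], [180.0, -53.0], [125.0, -53.0], [134.0, -63.0], [181.0, -66.0], [180.0, -85.0], [144.0, -86.0], [140.0, -105.0], [182.0, -114.0]]
(array([610.54473877,  90.38323975]), (115.02001953125, 184.1804962158203), -3.3605880737304688) [ 90.2 -56.9]
lid [106. -95.]
[-4.47663975 -7.74419489  1.90021211]
```

Request:
{"method": "step_arm", "body": {"steps": [1,1.5,0,0,0,1,1.5,0,0,0,1,1,0,0,0,1,0,0,0,0]}}

```text
time_s: 11.4
tool_pos: [0.5959, -0.0437, 0.1896]
tool_rot: [-179.8, 0.4, 86.2]
force: [-4.2, -12.8, 3.4]
grip_width: 0.087
grasp_force: 6.5
```

Request:
{"method": "step_arm", "body": {"steps": [1,1.5,0,0,0,1,1.5,0,0,0,1,1.5,0,0,0,1,0,0,0,0]}}

```text
time_s: 11.9
tool_pos: [0.5959, -0.0427, 0.1897]
tool_rot: [-179.9, 0.7, 86.1]
force: [-4.9, -19.6, 2.1]
grip_width: 0.0869
grasp_force: 9.9
```

Request:
{"method": "step_arm", "body": {"steps": [1,-3,0,0,0,1,-5,0,0,0,1,-10,0,0,0,1,-15,0,0,0,1,-15,0,0,0,1,0,0,-40,0,1,0,0,-50,0,1,0,0,-50,0,1,0,0,-50,0,1,-40,0,0,0,1,-50,0,0,0,1,-50,0,0,0]}}

```text
time_s: 13.4
tool_pos: [0.5849, -0.2242, 0.3802]
tool_rot: [179.9, -0.0, 86.3]
force: [-0.3, -0.1, 0.2]
grip_width: 0.0873
grasp_force: 0.0
```

Request:
{"method": "step_arm", "body": {"steps": [1,-50,0,0,0,1,-50,0,0,0,1,-50,0,0,0,1,0,0,0,0,1,0,0,0,0]}}

```text
time_s: 14.02
tool_pos: [0.5753, -0.3723, 0.3795]
tool_rot: [180.0, -0.1, 86.2]
force: [0.4, -0.2, 0.3]
grip_width: 0.087
grasp_force: 0.0
```

```bash
python3 -c "
from e import *
c=cam('top');rep(c)
save('end.png',np.hstack([cv2.resize(c[0][90:290,200:400],(400,400)),cv2.resize(cam('scene')[0][150:300,250:450],(400,400))]))"
```

```text
poly [[181.0, -2.0], [0.0, -1.0], [1.0, -181.0], [180.0, -181.0]]
(array([608.76696777,  56.61079025]), (183.17697143554688, 184.1956787109375), -3.5887527465820312) [ 90.5 -90.7]
lid [ 92. -95.]
[-0.88291609  0.35897053 -0.07710461]
```

View pics/end.png

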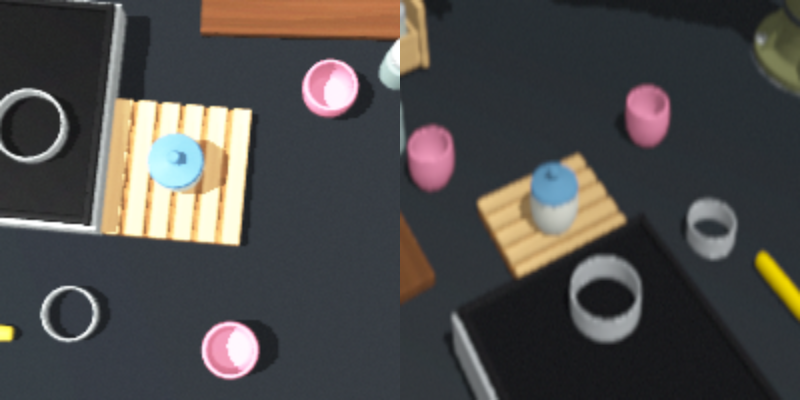

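The trivet sits flush against the flank with its front edge in line: its centre is at about (90.5, -90.7) mm from the corner and its yaw is within 0.1° of the griddle's. The bowl is near the middle with its lid seated.

```bash
python3 -c "
from cell import env
print(env.sign_off())"
```

```text
the job is handed in; nothing more can be done
None
```

I pushed the trivet flush against the griddle's right side with the front edges in line, the lidded bowl still on it, and handed the job in at about 14 s; no verdict was returned.

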